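# Lay a carved frame rail down and clamp it for carving

## Robot

A 6-joint arm with a two-finger parallel gripper is mounted at the origin on the work surface. World frame = base frame: x ahead of the robot, y to its left, z up, the work surface at z = 0. Lengths are in m, angles in degrees, forces in N, time in s.
With the tool pointing down it reaches from about 0.3 to 0.85 m from the base axis. Payload 4.2 kg.
Tool frame: the origin (TCP) lies where the fingers leave the gripper's body, on its centre line; the fingertips stand 78 mm ahead of it and the grasp point (between the pads) lies 60 mm ahead of it; z points along the fingers, y is the direction in which the jaws open and shut (so a half turn about z gives the same grasp; the last joint's range is limited). The gripper opens to 91 mm and grips with 3 to 60 N. Pads are 32 mm wide; open, the fingers measure 118 mm over their backs; the gripper's body (76 mm by 178 mm) begins 60 mm behind the grasp point.
Start: joints at [-74.542, 18.312, 89.639, -0, 72.044, -1.146], TCP at [0.164, -0.551, 0.292] pointing down, gripper open.
Joint ranges: [-177.97, 177.97], [-48.28, 115.42], [12.27, 149.76], [-77.06, 257.06], [2.81, 150.46], [-146.56, 146.56]. Speed limits (degrees/s): [147.25, 147.25, 180, 180, 180, 180].

## Interface

Orientations are given as a 3x3 rotation matrix whose columns are the frame's x, y, z axes.
In Python, from rig import * gives the robot as it stands.
- The arm moves only by the shell command python3 -m pendant 'ROWS' [FORCE]. ROWS is JSON, a list of rows, each an object with "slide": the shift along the tool's x, y, z in units of 0.4 m (1.0 is 0.4 m), a list of three; "turn": the turn, a rotation vector about the tool's x, y, z in units of 360 degrees (1.0 is 360 degrees), a list of three; "grip": the opening, from -1 (shut) to 1 (fully open), so that 0 is half open. A call has 1 to 5 rows; each row is the pose to reach, as a shift and turn from the pose commanded when the call began, along the tool's axes at that moment, turning the shorter way round; what a row does not reach only later rows make up. A row lasts 1/12 s, in which the tool goes at most 41.7 mm and 7.16 degrees, less where a joint would pass 70% of its speed; a pose out of reach is approached as far as the arm can. A call with a number of a shift or a turn outside -1 to 1 is refused whole. A call with a gripper value outside its range is refused whole. The fingers move at their own pace and stop on an object; FORCE is the grip in N (left out, the last holds). Time passes only in rows, so rows that repeat a pose let the fingers close. It gives the time, the measured TCP pose, the force and the opening at its end, in the units of the state.
- state(): the state, without advancing time (a new reading comes with each control period).
- read_camera(name): name is "scene" or "top" or "wrist"; returns a dict with "color" (420x560x3 uint8, blue, green, red), "camera_matrix" (3x3 intrinsics, pixels), "distortion" ([k1, k2, p1, p2, k3] as OpenCV has them; the pictures are not rectified), "R" (3x3) and "t" (3): a world point X has camera coordinates R X + t. Camera axes: x right, y down, z forward; pixel columns grow to the right and rows downward; lengths in m; the calibration is good to about 2 mm. A picture is of the moment at which its call begins. There is no depth.
- sign_off(): hands the job in, once; it reports no verdict.
The state is a dict: "clock": time; "q": joint angles; "joint_velocities": joint speeds; "joint_efforts": joint torques, N m; "tool_pos": TCP position; "tcp_rot": TCP orientation; "ft_force": force on the tool from outside, world axes, zero at the start; "torque": the same for the moment, N m; "finger_gap": finger opening in m.
Only numpy, scipy, OpenCV 4.12 (cv2) and the standard library are available. Lean on these libraries where they do the work, as an engineer would, in place of code of your own. Each camera call takes 0.05 s, during which the arm holds its last target. There are 200 camera calls.

## Task

Get the carved picture-frame rail ready to work on, without gripping or lifting anything. Tip the rail, which stands on its edge on the carving board, over onto its back towards the fence so the carved face is up, then push it along the board until it lies snug against the whole fence, and then press the handles of both toggle clamps fully down so that their rubber pads hold its two plain ends. Leave the tools, the tin and the other things lying about where they are.

Things in the scene. Friction and masses are not known exactly. Their poses are not given: they have to be found in the camera images.
- fixture: Carving board screwed to the bench: wooden baseboard spanning x -160 to +120 mm, y -320 to +320 mm, z 0 to 18 mm in its own frame; two toggle clamps on it at x = 0, y about +190 (left) and -190 mm (right), and a fence. Origin: on its underside, below the centre of the rail when the rail is home. x points away from the robot to the fence, y left, z up.
- fence (a point): Middle of the top front edge of the straight wooden fence fixed on the baseboard: 280 mm long along fixture y (-140 to +140), 30 mm thick, 20 mm high above the board; its front face, at fixture x = +30 mm, looks to the robot. The rail is to lie against this face.
- rail: Loose pale frame rail, 300 mm long (its y), 60 wide (its z), 24 thick (its x), 0.2 kg, standing on a long edge in front of the fence, roughly parallel to it. Origin: middle of that bottom edge. -x points out of the carved face, which starts towards the robot; lying carved face up, x points down, z to the fence. Topples by itself past about 22 degrees and then lies 5 mm or more short of the fence.
- rail_mid (a point): Centre of the rail. Home: fixture x = 0, y within 16 mm of 0, 30 mm above the bench (rail top at 42 mm). Carving is sunk 4 mm between 8 mm wide borders; the last 45 mm at each end are plain and full thickness. A rebate 8 mm wide, 10 mm deep runs along the back of the top edge. Slides on the board when pushed with 1 to 3 N.
- bar_left: Steel arm of the left clamp with bolt and rubber pad (18 mm across), linked to the handle. Origin: its pivot in the clamp's base, 52 mm above the bench, fixture y = +186 mm. Open, it stands upright inward of the grip, its top 120 mm above the bench; clamped, it reaches inward and the pad presses on the rail at fixture x = 0, y = +128 mm with about 6 N. Base cheeks reach 61 mm above the bench.
- bar_right: The same of the right clamp, pivot at fixture y = -186 mm, pad at y = -128 mm.
- gouge_wide: Bystander: wood-carving gouge, 230 mm long, 24 mm thick wooden handle, lying on the baseboard behind the fence. Origin: underside at the ferrule.
- gouge_narrow: Bystander: a narrower gouge, the same size, also behind the fence.
- wax_tin: Bystander: round tin 64 mm across, 36 mm high, on a front corner of the baseboard. Origin: centre of underside.
- marking_gauge: Bystander: wooden marking gauge, stock 55 x 24 x 55 mm with a 110 mm beam and a brass screw, 67 mm high, on the other front corner. Origin: centre of underside of the stock.
- mallet: Bystander: round carver's mallet standing on its head on the bench, 94 mm across, 230 mm high. Origin: centre of underside.
- bench_brush: Bystander: bench brush 150 mm long, 44 mm high, on the bench. Origin: centre of underside.
- handle_left: Handle of the left clamp, ending in a round black grip 18 mm thick, 49 to 115 mm from the handle's origin (its pin on the arm). Its y axis points along it to the free end: open, it leans outward (fixture +y) 52 degrees above level; fully down it is level. No spring: 4 to 10 N straight down on the grip closes it; at the end it passes over centre onto a firm stop and stays locked.
- handle_right: The same handle on the right clamp, leaning outward to fixture -y (its own y axis points outward to its free end, that is towards fixture -y).
- grip_left (a point): Middle of the left black grip, on its axis, 82 mm from the handle's pin. In the fixture's frame at about x = 0, y = +249, z = 134 mm with the clamp open and x = 0, y = +252, z = 65 mm fully down; in between it moves almost straight down (y at most +255 mm). The top of the grip is 9 mm above its axis when level.
- grip_right (a point): The same on the right grip, at fixture y = -249 mm open and -252 mm fully down.

How it is judged (in metres and radians):
On the way, in this order (a step that is already met when the one before it is completed fails the run):
1. the rail lies on its back on the board, carved face up (angle between rail's own x axis and vertical above 3.05 rad and height (world z) of rail_mid below 0.034 m), for 0.1 s.
2. the rail lies snug along the fence (angle between rail's own x axis and vertical above 3.05 rad and x of rail_mid in the frame of fixture above -0.003 m and angle between the y axis of rail and the y axis of fixture, either way round below 0.02 rad), for 0.1 s.
3. both clamps hold the rail (angle between each of handle_left, handle_right's own y axis and vertical above 1.49 rad and contact force between each of bar_left, bar_right and rail above 2 N), for 0.1 s.
At the end, for the whole second after the job is handed in: The rail lies on its back, carved face up, within 3 mm of the fence and parallel to it within 0.02 rad, centred between the clamps within 16 mm, at rest; both clamp handles are fully down (level within 0.08 rad) and each pad presses on the rail with more than 2 N (all of step 2 and all of step 3 and height (world z) of rail_mid below 0.034 m and x of rail_mid in the frame of fixture below 0.004 m and y of rail_mid in the frame of fixture between -0.016 and 0.016 m and linear speed of rail below 0.01 m/s); the robot touches nothing.
It fails at once if the rail is lifted off the board (height (world z) of rail_mid above 0.062 m or (angle between rail's own x axis and vertical above 2.95 rad and height (world z) of rail_mid above 0.046 m)).
It fails at once if a bystander is moved more than 20 mm (distance of any of gouge_wide, gouge_narrow, wax_tin, marking_gauge, mallet, bench_brush from where it was at the start of the episode above 0.02 m).
It also fails if it takes over 58 s, if anything falls off the work surface, if the arm or the gripper's body presses on something with over 40 N, if the wrist force passes 120 N, or if a joint passes its speed limit or range.

## Working session

There is one attempt and no reset: what is moved stays moved. The work goes in short steps, Python scripts to look and compute and a shell command to move; the robot and the scene stay as the last step left them, time stands still between calls to the robot, and variables do not carry over. Pictures are saved under pics/ and viewed, about 8 in all and at most 12, crops included, and the job is handed in when it is done.

```bash
ls; mkdir -p pics
python3 - <<'E'
from rig import *
import cv2,numpy as np
s=state();print(s['clock'],s['tool_pos'],np.round(s['tcp_rot'],3).tolist(),s['finger_gap'])
for n in ['scene','top']:
    c=read_camera(n);cv2.imwrite(f'pics/{n}0.png',c['color']);print(n,np.round(c['R'],3).tolist(),c['t'],c['camera_matrix'],c['distortion'])
E
```

```text
pics
0.0 [ 0.16422105 -0.55067241  0.291421  ] [[0.958, 0.286, -0.0], [0.286, -0.958, 0.002], [0.0, -0.002, -1.0]] 0.09123424082119984
scene [[0.409, 0.912, 0.004], [0.768, -0.342, -0.541], [-0.492, 0.225, -0.841]] [-0.21416866 -0.37954478  1.96868035] [[427.58577936   0.         280.23357547]
 [  0.         427.58577936 215.17781636]
 [  0.           0.           1.        ]] [-0.11936586  0.          0.          0.          0.        ]
top [[0.023, -1.0, 0.017], [-0.989, -0.025, -0.145], [0.145, -0.013, -0.989]] [-0.03294668  0.54946062  1.27250336] [[381.39269146   0.         279.57578155]
 [  0.         381.39269146 208.62667963]
 [  0.           0.           1.        ]] [-0.08167423  0.          0.          0.          0.        ]
```

View pics/top0.png

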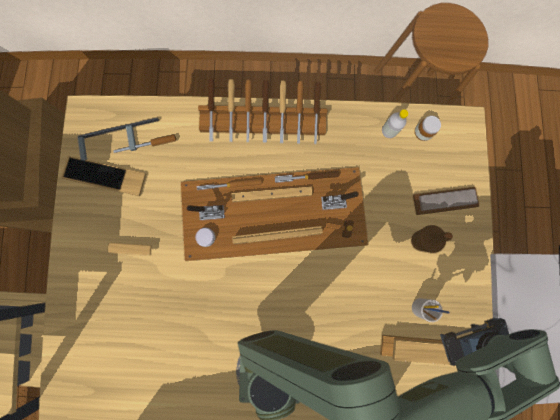

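View pics/scene0.png

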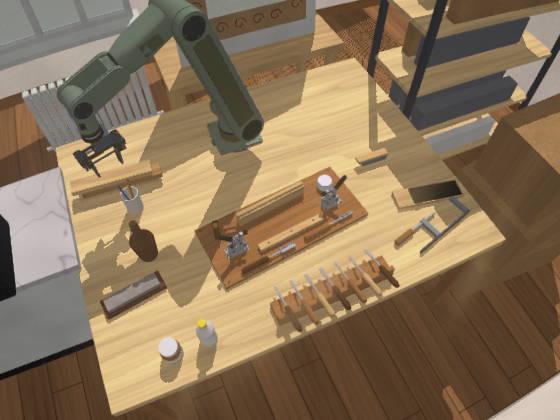

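Top view: the board's corners are about (182,181), (359,167), (367,245), (187,260). The fence is at row ~194, the rail at ~235, and the clamps at (210,211) and (335,201). Next I'll enlarge the board.

```bash
cat > h.py <<'E'
import cv2,numpy as np
def ray(c,uv):
    p=cv2.undistortPoints(np.array([[uv]],float),c['camera_matrix'],np.array(c['distortion']))[0,0]
    R=np.array(c['R']);t=np.array(c['t'])
    return -R.T@t, R.T@np.array([p[0],p[1],1])
def onz(c,uv,z):
    o,d=ray(c,uv); return o+d*(z-o[2])/d[2]
def tri(c1,u1,c2,u2):
    o1,d1=ray(c1,u1);o2,d2=ray(c2,u2)
    a=np.linalg.lstsq(np.c_[d1,-d2],o2-o1,rcond=None)[0]
    p,q=o1+a[0]*d1,o2+a[1]*d2
    return (p+q)/2,np.linalg.norm(p-q)
def proj(c,X):
    return cv2.projectPoints(np.array(X,float).reshape(-1,3),cv2.Rodrigues(np.array(c['R']))[0],np.array(c['t']),c['camera_matrix'],np.array(c['distortion']))[0].reshape(-1,2)
E
python3 - <<'E'
from rig import *
from h import *
import pickle
c=read_camera('top');pickle.dump(c,open('top0.pkl','wb'));s=read_camera('scene');pickle.dump(s,open('scene0.pkl','wb'))
cv2.imwrite('pics/topc.png',cv2.resize(c['color'][155:270,172:377],None,fx=3.9,fy=3.9,interpolation=cv2.INTER_CUBIC))
cv2.imwrite('pics/scenec.png',cv2.resize(s['color'][160:295,185:375],None,fx=4.2,fy=4.2,interpolation=cv2.INTER_CUBIC))
P=[onz(c,u,.018) for u in [(182,181),(359,167),(367,245),(187,260)]]
for p in P:print(p)
print([np.linalg.norm(P[i]-P[(i+1)%4]) for i in range(4)])
E
```

```text
[0.6434943  0.32807202 0.018     ]
[ 0.7114943  -0.30135286  0.018     ]
[ 0.43307935 -0.32739276  0.018     ]
[0.3666516  0.29444848 0.018     ]
[np.float64(0.6330874167902655), np.float64(0.2796300484314829), np.float64(0.6253792281652136), np.float64(0.27887707852360694)]
```

View pics/topc.png

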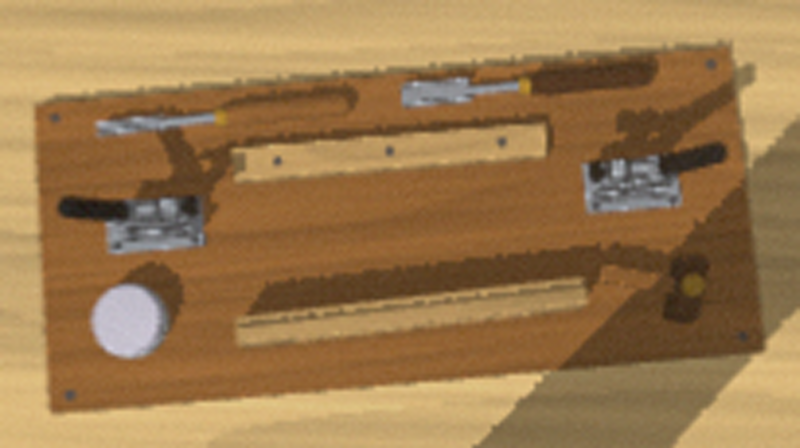

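View pics/scenec.png

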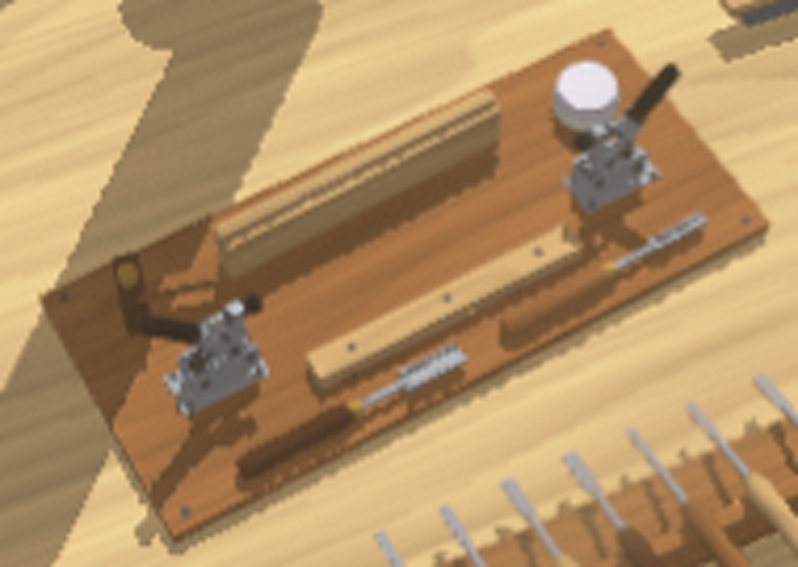

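Both crops are clear. In the top crop the board corners are (38,103), (729,43), (764,350), (53,411). The fence's top front edge runs (236,182)–(549,153). The rail's top runs from (237,320) to (584,279) at the back and (240,347) to (587,303) at the front.

Run:
```python
from rig import *
from h import *
import pickle
c=pickle.load(open('top0.pkl','rb'));s=pickle.load(open('scene0.pkl','rb'))
T=lambda p:(172+(p[0]+.5)/3.9-.5,155+(p[1]+.5)/3.9-.5)
S=lambda p:(185+(p[0]+.5)/4.2-.5,160+(p[1]+.5)/4.2-.5)
# fixture: rigid 2d fit
F=[((38,103),.018,(.12,.32)),((729,43),.018,(.12,-.32)),((764,350),.018,(-.16,-.32)),((53,411),.018,(-.16,.32)),((236,182),.038,(.03,.14)),((549,153),.038,(.03,-.14))]
W=np.array([onz(c,T(p),z)[:2] for p,z,_ in F]);L=np.array([f for *_,f in F])
G=[((42,297),.018,(-.16,-.32)),((610,28),.018,(-.16,.32)),((768,226),.018,(.12,.32)),((172,540),.018,(.12,-.32))]
W2=np.array([onz(s,S(p),z)[:2] for p,z,_ in G]);L2=np.array([f for *_,f in G])
def fit(W,L):
    a=W-W.mean(0);b=L-L.mean(0)
    th=np.arctan2((b[:,0]*a[:,1]-b[:,1]*a[:,0]).sum(),(a*b).sum());R=np.array([[np.cos(th),-np.sin(th)],[np.sin(th),np.cos(th)]])
    t=W.mean(0)-R@L.mean(0);print(np.degrees(th),t,'resid mm',np.round((W-(L@R.T+t))*1000,1).tolist());return R,t
fit(W2,L2);R,t=fit(W,L)
np.savez('fix.npz',R=R,t=t)
f=lambda X:np.r_[(X[:2]-t)@R,X[2:]]
for n,p,z in [('railbackL',(237,319),.078),('railbackR',(584,278),.078),('railfrontTopL?',(239,343),.078),('railfrontTopR?',(586,300),.078)]:
    X=onz(c,T(p),z);print(n,np.round(X,4),'fix',np.round(f(X),4))
for n,p in [('tin',(128,320)),('gauge top',(692,285))]:
    X=onz(c,T(p),.036 if n=='tin' else .06);print(n,np.round(X,4),'fix',np.round(f(X),4))
for n,a,b in [('gripL end',(62,208),(675,70)),('gripR end',(722,152),(252,303))]:
    pass
for n,p in [('gripL',(88,208)),('gripR',(703,156))]:
    X=onz(c,T(p),.134);print(n,np.round(X,4),'fix',np.round(f(X),4))
```

```text
6.18803611482082 [0.56099665 0.00322728] resid mm [[1.2, 3.5], [-0.0, 0.7], [-1.4, -4.2], [0.2, -0.1]]
6.406727078870913 [0.55972919 0.0027243 ] resid mm [[0.0, -3.8], [1.7, 2.1], [-1.1, 3.9], [1.4, -2.3], [-2.1, -0.4], [0.0, 0.5]]
railbackL [0.4478 0.1346 0.078 ] fix [-0.0965  0.1436  0.078 ]
railbackR [ 0.4899 -0.1596  0.078 ] fix [-0.0875 -0.1536  0.078 ]
railfrontTopL? [0.4275 0.1322 0.078 ] fix [-0.117   0.1434  0.078 ]
railfrontTopR? [ 0.4712 -0.1615  0.078 ] fix [-0.1063 -0.1533  0.078 ]
tin [0.4473 0.2348 0.036 ] fix [-0.0858  0.2431  0.036 ]
gauge top [ 0.4879 -0.2561  0.06  ] fix [-0.1002 -0.2492  0.06  ]
gripL [0.5316 0.2545 0.134 ] fix [1.000e-04 2.533e-01 1.340e-01]
gripR [ 0.588  -0.2509  0.134 ] fix [-2.000e-04 -2.552e-01  1.340e-01]
```

```bash
cat > plan.py <<'E'
# usage: plan.py fx fy z [yaw_rel_deg] : slide/turn (row units) from present pose to TCP at fixture (fx,fy), height z
import sys,numpy as np
from rig import *
from scipy.spatial.transform import Rotation as Ro
F=np.load('fix.npz');R,t=F['R'],F['t'];s=state();p=np.array(s['tool_pos']);Q=np.array(s['tcp_rot'])
print('t',round(s['clock'],2),'now fix',np.round((p[:2]-t)@R,4),round(p[2],4),'F fix',np.round(np.r_[np.array(s['ft_force'])[:2]@R,s['ft_force'][2]],2),'gap',round(s['finger_gap'],4))
a=[float(v) for v in sys.argv[1:]]
if a:
    T=np.r_[R@a[:2]+t,a[2]];y=np.radians(6.35+(a[3] if len(a)>3 else 0))
    G=np.array([[np.cos(y),np.sin(y),0],[np.sin(y),-np.cos(y),0],[0,0,-1]])
    print('world',np.round(T,3),'slide',np.round(Q.T@(T-p)/.4,4).tolist(),'turn',np.round(Ro.from_matrix(Q.T@G).as_rotvec()/(2*np.pi),4).tolist())
E
python3 plan.py -.155 -.005 .22
python3 - <<'E'
from h import *;import pickle
c=pickle.load(open('top0.pkl','rb'))
for u,z in [((430,238),.2),((430,310),.1)]:print(onz(c,u,z))
E
```

```text
t 0.2 now fix [-0.4548 -0.506 ] 0.2917 F fix [ 0.45 -0.15  0.09] gap 0.0916
world [ 0.406 -0.02   0.22 ] slide [0.9593, -1.0997, 0.1805] turn [-0.0002, 0.0, 0.0285]
[ 0.44791134 -0.47769718  0.2       ]
[ 0.22170717 -0.51400154  0.1       ]
```

```bash
python3 -m pendant '[{"slide":[0.34,-0.39,-0.03],"turn":[0,0,0.0285],"grip":1},{"slide":[0.34,-0.39,-0.03],"turn":[0,0,0.0285],"grip":1},{"slide":[0.34,-0.39,-0.03],"turn":[0,0,0.0285],"grip":1},{"slide":[0.34,-0.39,-0.03],"turn":[0,0,0.0285],"grip":1},{"slide":[0.34,-0.39,-0.03],"turn":[0,0,0.0285],"grip":1}]'; python3 plan.py -.16 -.005 .22
```

```text
clock: 0.62
tool_pos: [0.2503, -0.3607, 0.3042]
tcp_rot: [[0.994, 0.11, 0.0], [0.11, -0.994, 0.0], [0.0, -0.0, -1.0]]
ft_force: [0.8, 0.5, 0.7]
finger_gap: 0.0911
t 0.62 now fix [-0.3481 -0.3266] 0.3042 F fix [0.82 0.42 0.68] gap 0.0911
world [ 0.401 -0.02   0.22 ] slide [0.4685, -0.805, 0.2107] turn [-0.0001, -0.0, -0.0002]
```

```bash
R='x'; python3 -m pendant '[{"slide":[0.235,-0.42,0.1],"turn":[0,0,0],"grip":1},{"slide":[0.235,-0.42,0.1],"turn":[0,0,0],"grip":1},{"slide":[0.235,-0.42,0.1],"turn":[0,0,0],"grip":1},{"slide":[0.235,-0.42,0.1],"turn":[0,0,0],"grip":1},{"slide":[0.235,-0.42,0.1],"turn":[0,0,0],"grip":1}]' && python3 -m pendant '[{"slide":[0.235,-0.385,0.11],"turn":[0,0,0],"grip":1},{"slide":[0.235,-0.385,0.11],"turn":[0,0,0],"grip":1},{"slide":[0.235,-0.385,0.11],"turn":[0,0,0],"grip":1},{"slide":[0.235,-0.385,0.11],"turn":[0,0,0],"grip":1},{"slide":[0.235,-0.385,0.11],"turn":[0,0,0],"grip":1}]'; python3 plan.py -.16 -.005 .15
```

```text
clock: 1.03
tool_pos: [0.3249, -0.1825, 0.2637]
tcp_rot: [[0.994, 0.111, -0.0], [0.111, -0.994, 0.001], [-0.0, -0.001, -1.0]]
ft_force: [-0.5, 0.1, -0.6]
finger_gap: 0.091
clock: 1.45
tool_pos: [0.4021, -0.0184, 0.2194]
tcp_rot: [[0.994, 0.113, -0.0], [0.113, -0.994, 0.001], [-0.0, -0.001, -1.0]]
ft_force: [-0.1, 0.2, -0.9]
finger_gap: 0.091
t 1.45 now fix [-0.159  -0.0034] 0.2194 F fix [-0.11  0.22 -0.93] gap 0.091
world [ 0.401 -0.02   0.15 ] slide [-0.0025, 0.0041, 0.1734] turn [-0.0002, 0.0, 0.0005]
```

```bash
python3 -m pendant '[{"slide":[0,0.004,0.06],"turn":[0,0,0],"grip":1},{"slide":[0,0.004,0.12],"turn":[0,0,0],"grip":1},{"slide":[0,0.004,0.173],"turn":[0,0,0],"grip":1},{"slide":[0,0.004,0.173],"turn":[0,0,0],"grip":1}]'; python3 plan.py
python3 - <<'E'
from rig import *
from h import *
c=read_camera('wrist');t=read_camera('top')
cv2.imwrite('pics/a.png',np.hstack([cv2.resize(c['color'],None,fx=.7,fy=.7),cv2.resize(t['color'][155:270,172:377],(392,294))]))
E
```

```text
clock: 1.78
tool_pos: [0.399, -0.023, 0.148]
tcp_rot: [[0.994, 0.111, -0.008], [0.111, -0.994, 0.001], [-0.008, -0.001, -1.0]]
ft_force: [-0.7, 0.8, -0.1]
finger_gap: 0.0915
t 1.78 now fix [-0.1626 -0.0076] 0.148 F fix [-0.59  0.83 -0.07] gap 0.0915
```

View pics/a.png

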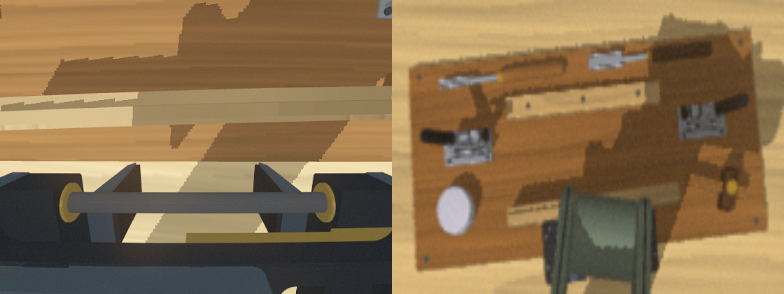

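The wrist view shows the rail standing ahead of the open fingers with a clear gap, at crop row ~105 against the fingers at ~165. Pushing now.

```bash
python3 -m pendant '[{"slide":[0.025,0,-0.006],"turn":[0,0,0],"grip":1},{"slide":[0.045,0,-0.006],"turn":[0,0,0],"grip":1},{"slide":[0.06,0,-0.006],"turn":[0,0,0],"grip":1},{"slide":[0.075,0,-0.006],"turn":[0,0,0],"grip":1},{"slide":[0.09,0,-0.006],"turn":[0,0,0],"grip":1}]'; python3 plan.py;  python3 -m pendant '[{"slide":[0.015,0,-0.003],"turn":[0,0,0],"grip":1},{"slide":[0.03,0,-0.006],"turn":[0,0,0],"grip":1},{"slide":[0.045,0,-0.006],"turn":[0,0,0],"grip":1},{"slide":[0.06,0,-0.006],"turn":[0,0,0],"grip":1}]'; python3 plan.py
python3 - <<'E'
from rig import *
from h import *
c=read_camera('wrist');t=read_camera('scene')
cv2.imwrite('pics/b.png',np.hstack([cv2.resize(c['color'],None,fx=.7,fy=.7),cv2.resize(t['color'][160:295,185:375],(392,294))]))
E
```

```text
clock: 2.3
tool_pos: [0.4383, -0.0195, 0.154]
tcp_rot: [[0.994, 0.111, 0.001], [0.111, -0.994, -0.0], [0.001, 0.0, -1.0]]
ft_force: [-0.2, 1.1, 0.2]
finger_gap: 0.0913
t 2.3 now fix [-0.1232 -0.0085] 0.154 F fix [-0.07  1.09  0.21] gap 0.0913
clock: 2.63
tool_pos: [0.4619, -0.0168, 0.1559]
tcp_rot: [[0.994, 0.111, 0.0], [0.111, -0.994, -0.0], [0.0, 0.0, -1.0]]
ft_force: [-0.4, 0.2, -0.5]
finger_gap: 0.0914
t 2.63 now fix [-0.0994 -0.0084] 0.1559 F fix [-0.42  0.23 -0.46] gap 0.0914
```

View pics/b.png

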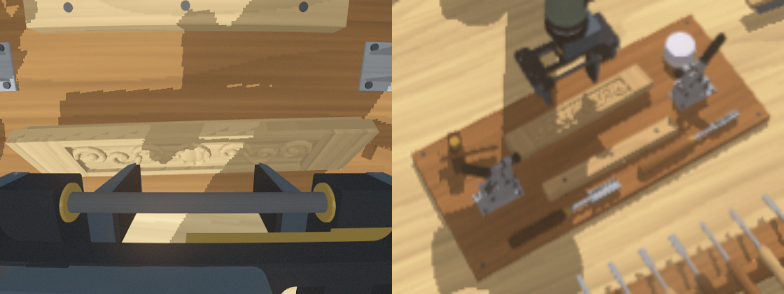

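The rail is tipping over, with the carved face visible at crop rows 120–175. I'll back off and check how it lies.

```bash
python3 -m pendant '[{"slide":[-0.05,0,0],"turn":[0,0,0],"grip":1},{"slide":[-0.12,0,0],"turn":[0,0,0],"grip":1},{"slide":[-0.12,0,0],"turn":[0,0,0],"grip":1},{"slide":[-0.12,0,0],"turn":[0,0,0],"grip":1}]'
python3 - <<'E'
from rig import *
from h import *
import pickle
c=read_camera('wrist');t=read_camera('scene');pickle.dump((c,t),open('w1.pkl','wb'))
cv2.imwrite('pics/c.png',np.hstack([cv2.resize(c['color'],None,fx=.8,fy=.8),cv2.resize(t['color'][185:270,215:330],(350,259)) if 0 else cv2.resize(t['color'][180:280,215:315],(336,336))]))
E
python3 plan.py -.14 -.005 .105
```

```text
clock: 3.07
tool_pos: [0.412, -0.0222, 0.1557]
tcp_rot: [[0.994, 0.11, -0.001], [0.11, -0.994, 0.0], [-0.001, -0.0, -1.0]]
ft_force: [0.1, -0.2, 0.5]
finger_gap: 0.0914
t 3.17 now fix [-0.1475 -0.0085] 0.1561 F fix [-0.3   0.44  0.28] gap 0.0913
world [ 0.421 -0.018  0.105] slide [0.0184, -0.0089, 0.1279] turn [0.0001, -0.0002, -0.0]
```

View pics/c.png

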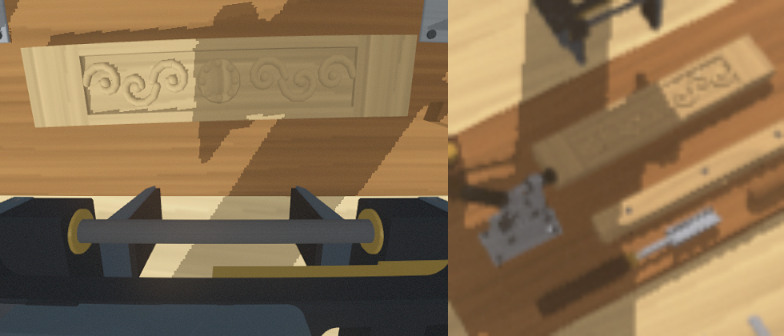

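The rail lies on its back, carved face up. Its front edge runs (36,127)–(410,115) in the crop; locating it next.

Run:
```python
from h import *
import pickle
c,t=pickle.load(open('w1.pkl','rb'));F=np.load('fix.npz')
for u,z in [((36,127),.042),((410,115),.042),((22,48),.042),((417,37),.042)]:
    X=onz(c,(u[0]/.8,u[1]/.8),z);print(np.round((X[:2]-F['t'])@F['R'],4))
```

```text
[-0.0925  0.1427]
[-0.0836 -0.157 ]
[-0.0332  0.1439]
[-0.0263 -0.1534]
```

```bash
python3 -m pendant '[{"slide":[0,0,0.06],"turn":[0,0,0],"grip":1},{"slide":[0,-0.009,0.12],"turn":[0,0,0],"grip":1},{"slide":[0,-0.009,0.128],"turn":[0,0,0],"grip":1},{"slide":[0,-0.009,0.128],"turn":[0,0,0],"grip":1}]'; python3 plan.py
```

```text
clock: 3.5
tool_pos: [0.4129, -0.0184, 0.1037]
tcp_rot: [[0.994, 0.111, -0.003], [0.111, -0.994, 0.0], [-0.003, -0.0, -1.0]]
ft_force: [-0.3, -0.4, 1.0]
finger_gap: 0.0908
t 3.5 now fix [-0.1482 -0.0046] 0.1037 F fix [-0.35 -0.31  1.03] gap 0.0908
```

```bash
python3 -m pendant '[{"slide":[0.05,0,0],"turn":[0,0,0],"grip":1},{"slide":[0.08,0,0],"turn":[0,0,0],"grip":1},{"slide":[0.1,0,0],"turn":[0,0,0],"grip":1},{"slide":[0.12,0,0],"turn":[0,0,0],"grip":1},{"slide":[0.14,0,0],"turn":[0,0,0],"grip":1}]'; python3 plan.py; python3 -m pendant '[{"slide":[0.02,0,0],"turn":[0,0,0],"grip":1},{"slide":[0.04,0,0],"turn":[0,0,0],"grip":1},{"slide":[0.06,0,0],"turn":[0,0,0],"grip":1},{"slide":[0.075,0,0],"turn":[0,0,0],"grip":1},{"slide":[0.085,0,0],"turn":[0,0,0],"grip":1}]'; python3 plan.py -.046 -.005 .104
```

```text
clock: 3.92
tool_pos: [0.4689, -0.0124, 0.1051]
tcp_rot: [[0.994, 0.111, -0.001], [0.111, -0.994, -0.0], [-0.001, 0.0, -1.0]]
ft_force: [-3.1, -0.8, 1.2]
finger_gap: 0.0911
t 3.92 now fix [-0.092  -0.0049] 0.1051 F fix [-3.14 -0.43  1.23] gap 0.0911
clock: 4.33
tool_pos: [0.5034, -0.0086, 0.1046]
tcp_rot: [[0.994, 0.111, 0.0], [0.111, -0.994, -0.0], [0.0, 0.0, -1.0]]
ft_force: [-1.8, -0.7, 1.1]
finger_gap: 0.0911
t 4.33 now fix [-0.0572 -0.0049] 0.1046 F fix [-1.89 -0.53  1.06] gap 0.0911
world [ 0.515 -0.007  0.104] slide [0.0281, 0.0001, 0.0016] turn [0.0, -0.0001, -0.0]
```

```bash
python3 -m pendant '[{"slide":[0.01,0,0],"turn":[0,0,0],"grip":1},{"slide":[0.018,0,0],"turn":[0,0,0],"grip":1},{"slide":[0.024,0,0],"turn":[0,0,0],"grip":1},{"slide":[0.024,0,0],"turn":[0,0,0],"grip":1}]'; python3 plan.py; python3 -m pendant '[{"slide":[0.003,0,0],"turn":[0,0,0],"grip":1},{"slide":[0.006,0,0],"turn":[0,0,0],"grip":1},{"slide":[0.006,0,0],"turn":[0,0,0],"grip":1}]'; python3 plan.py
```

```text
clock: 4.67
tool_pos: [0.5121, -0.0075, 0.1045]
tcp_rot: [[0.994, 0.11, -0.001], [0.11, -0.994, 0.0], [-0.001, -0.0, -1.0]]
ft_force: [-1.7, -0.1, -0.2]
finger_gap: 0.0914
t 4.67 now fix [-0.0485 -0.0049] 0.1045 F fix [-1.69  0.05 -0.21] gap 0.0914
clock: 4.92
tool_pos: [0.5124, -0.0075, 0.1044]
tcp_rot: [[0.994, 0.11, -0.005], [0.11, -0.994, -0.0], [-0.005, -0.0, -1.0]]
ft_force: [-6.4, -0.9, 3.4]
finger_gap: 0.0911
t 4.92 now fix [-0.0482 -0.0049] 0.1044 F fix [-6.48 -0.14  3.4 ] gap 0.0911
```

Contact with the fence: the force rises without motion. One more firm nudge, then look.

```bash
python3 -m pendant '[{"slide":[0.004,0,0],"turn":[0,0,0],"grip":1},{"slide":[0.008,0,0],"turn":[0,0,0],"grip":1},{"slide":[0.008,0,0],"turn":[0,0,0],"grip":1}]'; python3 plan.py;  python3 -m pendant '[{"slide":[-0.01,0,0],"turn":[0,0,0],"grip":1},{"slide":[-0.06,0,0],"turn":[0,0,0],"grip":1},{"slide":[-0.12,0,0],"turn":[0,0,0],"grip":1},{"slide":[-0.13,0,-0.08],"turn":[0,0,0],"grip":1},{"slide":[-0.13,0,-0.15],"turn":[0,0,0],"grip":1}]';python3 -m pendant '[{"slide":[0,0,-0.05],"turn":[0,0,0],"grip":-1},{"slide":[0,0,-0.05],"turn":[0,0,0],"grip":-1}]'
python3 - <<'E'
from rig import *
from h import *
import pickle
c=read_camera('wrist');pickle.dump(c,open('w2.pkl','wb'))
cv2.imwrite('pics/d.png',cv2.resize(c['color'],None,fx=1.4,fy=1.4))
E
python3 plan.py 0 .252 .29
```

```text
clock: 5.17
tool_pos: [0.5129, -0.0074, 0.1041]
tcp_rot: [[0.994, 0.11, -0.012], [0.11, -0.994, -0.001], [-0.012, -0.001, -1.0]]
ft_force: [-11.8, -2.7, 8.4]
finger_gap: 0.0909
t 5.17 now fix [-0.0476 -0.0048] 0.1041 F fix [-11.99  -1.34   8.36] gap 0.0909
clock: 5.58
tool_pos: [0.4636, -0.0127, 0.1643]
tcp_rot: [[0.994, 0.11, -0.004], [0.11, -0.994, 0.0], [-0.004, -0.001, -1.0]]
ft_force: [1.1, 0.7, 0.5]
finger_gap: 0.0913
clock: 5.75
tool_pos: [0.4689, -0.0128, 0.189]
tcp_rot: [[0.994, 0.111, 0.012], [0.111, -0.994, -0.001], [0.012, 0.002, -1.0]]
ft_force: [0.4, 0.0, 0.4]
finger_gap: 0.0806
t 5.8 now fix [-0.0931 -0.0051] 0.187 F fix [ 1.02 -0.34 -0.52] gap 0.0764
world [0.532 0.253 0.29 ] slide [0.2339, -0.6428, -0.2566] turn [0.0002, -0.0012, -0.0]
```

View pics/d.png

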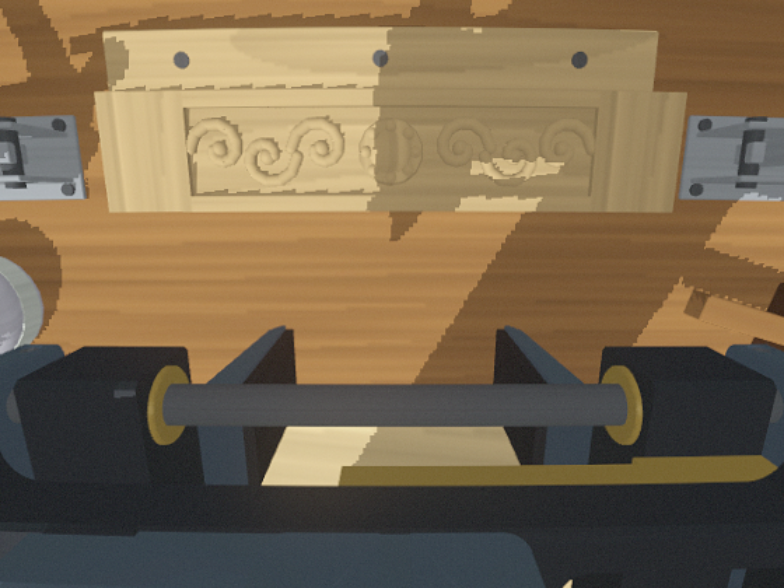

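The rail is flush and parallel with the fence along its whole length. It sits about 5 mm right of centre, within tolerance. Now the left clamp.

```bash
python3 -m pendant '[{"slide":[0.03,-0.05,-0.1],"turn":[0,0,0],"grip":-1},{"slide":[0.06,-0.12,-0.2],"turn":[0,0,0],"grip":-1},{"slide":[0.1,-0.22,-0.257],"turn":[0,0,0],"grip":-1},{"slide":[0.15,-0.32,-0.257],"turn":[0,0,0],"grip":-1},{"slide":[0.19,-0.42,-0.257],"turn":[0,0,0],"grip":-1}]';  python3 -m pendant '[{"slide":[0.02,-0.1,0],"turn":[0,0,0],"grip":-1},{"slide":[0.044,-0.2,0],"turn":[0,0,0],"grip":-1},{"slide":[0.044,-0.223,0],"turn":[0,0,0],"grip":-1},{"slide":[0.044,-0.223,0],"turn":[0,0,0],"grip":-1},{"slide":[0.044,-0.223,0],"turn":[0,0,0],"grip":-1}]'; python3 plan.py 0 .252 .24
```

```text
clock: 6.22
tool_pos: [0.5182, 0.1439, 0.2878]
tcp_rot: [[0.994, 0.109, 0.005], [0.109, -0.994, 0.001], [0.005, -0.0, -1.0]]
ft_force: [1.0, -0.3, -0.8]
finger_gap: 0.0434
clock: 6.63
tool_pos: [0.5241, 0.2328, 0.2849]
tcp_rot: [[0.994, 0.112, -0.002], [0.112, -0.994, -0.002], [-0.002, 0.002, -1.0]]
ft_force: [0.3, 0.3, -0.3]
finger_gap: 0.0102
t 6.63 now fix [-0.0097  0.2326] 0.2849 F fix [ 0.36  0.22 -0.34] gap 0.0102
world [0.532 0.253 0.24 ] slide [0.0245, -0.0487, 0.112] turn [0.0003, 0.0003, 0.0002]
```

```bash
python3 -m pendant '[{"slide":[0.0245,-0.0487,0],"turn":[0,0,0],"grip":-1},{"slide":[0.0245,-0.0487,0.03],"turn":[0,0,0],"grip":-1},{"slide":[0.0245,-0.0487,0.06],"turn":[0,0,0],"grip":-1},{"slide":[0.0245,-0.0487,0.09],"turn":[0,0,0],"grip":-1},{"slide":[0.0245,-0.0487,0.12],"turn":[0,0,0],"grip":-1}]'; python3 plan.py;  python3 -m pendant '[{"slide":[0,0,0.03],"turn":[0,0,0],"grip":-1},{"slide":[0,0,0.06],"turn":[0,0,0],"grip":-1},{"slide":[0,0,0.09],"turn":[0,0,0],"grip":-1},{"slide":[0,0,0.12],"turn":[0,0,0],"grip":-1},{"slide":[0,0,0.14],"turn":[0,0,0],"grip":-1}]';  python3 plan.py 0 .252 .152
```

```text
clock: 7.05
tool_pos: [0.5321, 0.2511, 0.2375]
tcp_rot: [[0.994, 0.108, -0.0], [0.108, -0.994, -0.001], [-0.0, 0.001, -1.0]]
ft_force: [0.5, 0.8, -0.2]
finger_gap: 0.0005
t 7.05 now fix [2.000e-04 2.499e-01] 0.2375 F fix [ 0.57  0.79 -0.25] gap 0.0005
clock: 7.47
tool_pos: [0.5318, 0.2509, 0.1811]
tcp_rot: [[0.994, 0.108, -0.001], [0.108, -0.994, -0.001], [-0.002, 0.001, -1.0]]
ft_force: [-0.6, -0.4, 0.7]
finger_gap: 0.0004
t 7.47 now fix [-0.      0.2498] 0.1811 F fix [-0.59 -0.32  0.72] gap 0.0004
world [0.532 0.253 0.152] slide [0.0002, -0.0056, 0.0728] turn [0.0002, 0.0002, -0.0004]
```

```bash
python3 -m pendant '[{"slide":[0,0,0.02],"turn":[0,0,0],"grip":-1},{"slide":[0,0,0.04],"turn":[0,0,0],"grip":-1},{"slide":[0,0,0.055],"turn":[0,0,0],"grip":-1},{"slide":[0,0,0.065],"turn":[0,0,0],"grip":-1},{"slide":[0,0,0.07],"turn":[0,0,0],"grip":-1}]'; python3 plan.py;  python3 -m pendant '[{"slide":[0,0,0.004],"turn":[0,0,0],"grip":-1},{"slide":[0,0,0.008],"turn":[0,0,0],"grip":-1},{"slide":[0,0,0.008],"turn":[0,0,0],"grip":-1}]';  python3 plan.py 0 .252 .152
```

```text
clock: 7.88
tool_pos: [0.5319, 0.2532, 0.1536]
tcp_rot: [[0.994, 0.111, -0.001], [0.111, -0.994, -0.001], [-0.001, 0.0, -1.0]]
ft_force: [0.5, 0.1, 0.7]
finger_gap: 0.0007
t 7.88 now fix [0.0003 0.252 ] 0.1536 F fix [0.48 0.07 0.65] gap 0.0007
clock: 8.13
tool_pos: [0.5321, 0.2536, 0.1514]
tcp_rot: [[0.994, 0.111, 0.0], [0.111, -0.994, 0.0], [0.0, -0.0, -1.0]]
ft_force: [-1.0, -1.0, 2.8]
finger_gap: 0.0004
t 8.13 now fix [0.0006 0.2524] 0.1514 F fix [-1.13 -0.86  2.77] gap 0.0004
world [0.532 0.253 0.152] slide [-0.0015, 0.001, -0.0016] turn [-0.0, -0.0001, 0.0]
```

```bash
python3 -m pendant '[{"slide":[0,0,0.004],"turn":[0,0,0],"grip":-1},{"slide":[0,0,0.008],"turn":[0,0,0],"grip":-1},{"slide":[0,0,0.008],"turn":[0,0,0],"grip":-1}]'; python3 plan.py;  python3 -m pendant '[{"slide":[0,0,0.004],"turn":[0,0,0],"grip":-1},{"slide":[0,0,0.004],"turn":[0,0,0],"grip":-1}]';  python3 plan.py
```

```text
clock: 8.38
tool_pos: [0.5322, 0.254, 0.1492]
tcp_rot: [[0.994, 0.11, 0.001], [0.11, -0.994, 0.001], [0.001, -0.001, -1.0]]
ft_force: [-2.0, 0.8, 8.6]
finger_gap: 0.0004
t 8.38 now fix [0.0007 0.2528] 0.1492 F fix [-1.86  1.01  8.63] gap 0.0004
clock: 8.55
tool_pos: [0.5322, 0.2542, 0.148]
tcp_rot: [[0.994, 0.11, 0.001], [0.11, -0.994, 0.002], [0.002, -0.002, -1.0]]
ft_force: [-3.5, 0.8, 8.9]
finger_gap: 0.001
t 8.55 now fix [0.0007 0.2529] 0.148 F fix [-3.39  1.21  8.87] gap 0.001
```

```bash
python3 -m pendant '[{"slide":[0,0,0.005],"turn":[0,0,0],"grip":-1},{"slide":[0,0,0.01],"turn":[0,0,0],"grip":-1},{"slide":[0,0,0.01],"turn":[0,0,0],"grip":-1}]'; python3 plan.py
python3 - <<'E'
from rig import *
from h import *
c=read_camera('wrist');t=read_camera('scene')
cv2.imwrite('pics/e.png',np.hstack([cv2.resize(c['color'],None,fx=.8,fy=.8),cv2.resize(t['color'][165:245,280:360],(336,336),interpolation=cv2.INTER_CUBIC)]))
E
```

```text
clock: 8.8
tool_pos: [0.5321, 0.2547, 0.1446]
tcp_rot: [[0.994, 0.11, 0.002], [0.11, -0.994, 0.003], [0.002, -0.003, -1.0]]
ft_force: [-4.7, 1.6, 14.0]
finger_gap: 0.0002
t 8.8 now fix [0.0007 0.2535] 0.1446 F fix [-4.52  2.1  14.  ] gap 0.0002
```

View pics/e.png

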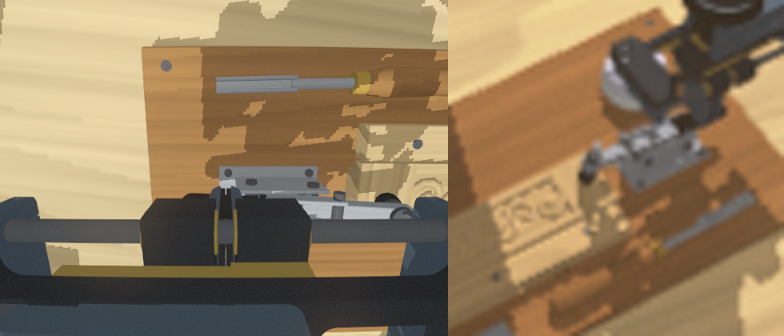

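The left arm is nearly down on the rail's left end, with the pad at crop (590,165). I'll press on while watching the force.

```bash
python3 -m pendant '[{"slide":[0,0,0.005],"turn":[0,0,0],"grip":-1},{"slide":[0,0,0.005],"turn":[0,0,0],"grip":-1}]'; python3 plan.py;python3 -m pendant '[{"slide":[0,0,0.005],"turn":[0,0,0],"grip":-1},{"slide":[0,0,0.005],"turn":[0,0,0],"grip":-1}]'; python3 plan.py
```

```text
clock: 9.07
tool_pos: [0.5321, 0.2549, 0.1429]
tcp_rot: [[0.994, 0.11, 0.002], [0.11, -0.994, 0.004], [0.002, -0.003, -1.0]]
ft_force: [-5.0, 2.2, 14.3]
finger_gap: 0.0006
t 9.07 now fix [0.0007 0.2537] 0.1429 F fix [-4.68  2.78 14.27] gap 0.0006
clock: 9.23
tool_pos: [0.5321, 0.2551, 0.1412]
tcp_rot: [[0.994, 0.11, 0.002], [0.11, -0.994, 0.004], [0.002, -0.004, -1.0]]
ft_force: [-5.9, 3.6, 17.3]
finger_gap: 0.0006
t 9.23 now fix [0.0007 0.2539] 0.1412 F fix [-5.44  4.27 17.28] gap 0.0006
```

The tool keeps sinking below the expected grip height, so I'll back off and look before pressing further.

```bash
python3 -c "
from rig import *
import numpy as np
s=state();print(np.round(s['torque'],2),s['ft_force'])"
python3 -m pendant '[{"slide":[0,0,-0.05],"turn":[0,0,0],"grip":-1},{"slide":[0,0,-0.15],"turn":[0,0,0],"grip":-1},{"slide":[-0.05,0.1,-0.25],"turn":[0,0,0],"grip":-1},{"slide":[-0.15,0.2,-0.3],"turn":[0,0,0],"grip":-1},{"slide":[-0.25,0.2,-0.3],"turn":[0,0,0],"grip":-1}]'
python3 - <<'E'
from rig import *
from h import *
import pickle
c=read_camera('wrist');t=read_camera('scene');pickle.dump((c,t),open('w3.pkl','wb'))
cv2.imwrite('pics/f.png',np.hstack([cv2.resize(c['color'],None,fx=.8,fy=.8),cv2.resize(t['color'][165:245,280:360],(336,336),interpolation=cv2.INTER_CUBIC)]))
E
```

```text
[ 0.52  1.05 -0.03] [-5.87878826  3.64171256 17.27596151]
clock: 9.65
tool_pos: [0.466, 0.1733, 0.2553]
tcp_rot: [[0.994, 0.11, 0.007], [0.11, -0.994, 0.001], [0.008, -0.0, -1.0]]
ft_force: [0.1, -0.5, 0.1]
finger_gap: 0.0006
```

View pics/f.png

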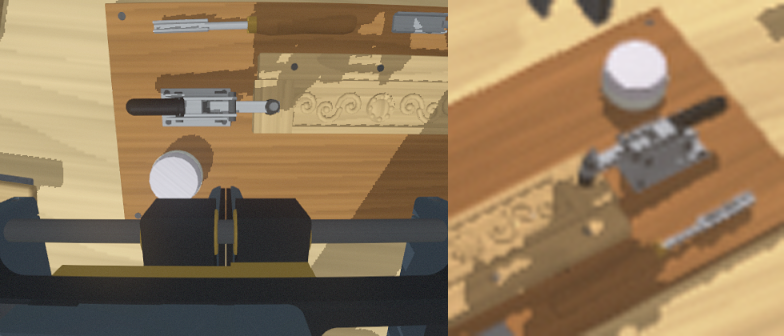

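The left clamp is down on the rail. I'll triangulate the grip ends (wrist crop (128,107)–(185,107), scene crop (724,103)–(672,127)) to check it is level.

```bash
python3 - <<'E'
from h import *
import pickle
c,t=pickle.load(open('w3.pkl','rb'));F=np.load('fix.npz')
for a,b in [((131,107),(722,104)),((184,107),(674,127))]:
    X,e=tri(c,(a[0]/.8,a[1]/.8),t,(280+(b[0]-448)/4.2,165+b[1]/4.2));print(np.round((X[:2]-F['t'])@F['R'],4),X[2],e)
E
python3 plan.py 0 -.252 .29
```

```text
[0.0005 0.283 ] 0.05880073853883125 0.002561862615613198
[0.0008 0.2248] 0.06285107430443793 0.00455232956214548
t 9.75 now fix [-0.0809  0.1793] 0.2542 F fix [0.42 0.81 0.44] gap 0.0004
world [ 0.588 -0.248  0.29 ] slide [0.2048, 1.0778, -0.0889] turn [0.0001, 0.0002, -0.0003]
```

The left grip lies level at z ≈ 0.06 with its end at y ≈ 0.283, which matches fully down. Now the right clamp.

```bash
python3 -m pendant '[{"slide":[0.02,0.1,-0.06],"turn":[0,0,0],"grip":-1},{"slide":[0.04,0.2,-0.09],"turn":[0,0,0],"grip":-1},{"slide":[0.06,0.3,-0.09],"turn":[0,0,0],"grip":-1},{"slide":[0.08,0.4,-0.09],"turn":[0,0,0],"grip":-1},{"slide":[0.1,0.5,-0.09],"turn":[0,0,0],"grip":-1}]';  python3 -m pendant '[{"slide":[0.02,0.1,0],"turn":[0,0,0],"grip":-1},{"slide":[0.04,0.2,0],"turn":[0,0,0],"grip":-1},{"slide":[0.06,0.3,0],"turn":[0,0,0],"grip":-1},{"slide":[0.08,0.4,0],"turn":[0,0,0],"grip":-1},{"slide":[0.1,0.5,0],"turn":[0,0,0],"grip":-1}]'; python3 plan.py 0 -.252 .29;  python3 -m pendant '[{"slide":[0.005,0.07,0],"turn":[0,0,0],"grip":-1},{"slide":[0.005,0.078,0],"turn":[0,0,0],"grip":-1},{"slide":[0.005,0.078,0],"turn":[0,0,0],"grip":-1},{"slide":[0.005,0.078,0],"turn":[0,0,0],"grip":-1}]'; python3 plan.py 0 -.252 .24
```

```text
clock: 10.17
tool_pos: [0.5252, -0.0182, 0.2891]
tcp_rot: [[0.994, 0.111, 0.002], [0.111, -0.994, -0.0], [0.002, 0.0, -1.0]]
ft_force: [1.5, 0.2, 1.4]
finger_gap: 0.0006
clock: 10.58
tool_pos: [0.5869, -0.213, 0.2883]
tcp_rot: [[0.994, 0.11, 0.0], [0.11, -0.994, -0.0], [0.0, 0.0, -1.0]]
ft_force: [0.3, 1.3, 0.2]
finger_gap: 0.0009
t 10.58 now fix [ 0.003  -0.2174] 0.2883 F fix [0.48 1.28 0.2 ] gap 0.0009
world [ 0.588 -0.248  0.29 ] slide [-0.0073, 0.0864, -0.0042] turn [0.0, -0.0, -0.0]
clock: 10.92
tool_pos: [0.5917, -0.2412, 0.2881]
tcp_rot: [[0.994, 0.11, -0.001], [0.11, -0.994, 0.001], [-0.001, -0.001, -1.0]]
ft_force: [0.5, 0.8, -0.9]
finger_gap: 0.0002
t 10.92 now fix [ 0.0045 -0.2459] 0.2881 F fix [ 0.58  0.74 -0.92] gap 0.0002
world [ 0.588 -0.248  0.24 ] slide [-0.0112, 0.0153, 0.1203] turn [-0.0002, 0.0001, -0.0]
```

Press as on the left: same rate, about 11 mm beyond nominal.

```bash
python3 -m pendant '[{"slide":[-0.011,0.015,0.02],"turn":[0,0,0],"grip":-1},{"slide":[-0.011,0.015,0.05],"turn":[0,0,0],"grip":-1},{"slide":[-0.011,0.015,0.08],"turn":[0,0,0],"grip":-1},{"slide":[-0.011,0.015,0.11],"turn":[0,0,0],"grip":-1},{"slide":[-0.011,0.015,0.14],"turn":[0,0,0],"grip":-1}]'; python3 plan.py;  python3 -m pendant '[{"slide":[0,0,0.03],"turn":[0,0,0],"grip":-1},{"slide":[0,0,0.06],"turn":[0,0,0],"grip":-1},{"slide":[0,0,0.09],"turn":[0,0,0],"grip":-1},{"slide":[0,0,0.12],"turn":[0,0,0],"grip":-1},{"slide":[0,0,0.14],"turn":[0,0,0],"grip":-1}]';  python3 plan.py; python3 -m pendant '[{"slide":[0,0,0.02],"turn":[0,0,0],"grip":-1},{"slide":[0,0,0.04],"turn":[0,0,0],"grip":-1},{"slide":[0,0,0.055],"turn":[0,0,0],"grip":-1},{"slide":[0,0,0.06],"turn":[0,0,0],"grip":-1},{"slide":[0,0,0.06],"turn":[0,0,0],"grip":-1}]';  python3 plan.py 0 -.252 .152
```

```text
clock: 11.33
tool_pos: [0.5876, -0.2467, 0.2322]
tcp_rot: [[0.994, 0.112, 0.0], [0.112, -0.994, 0.0], [0.0, -0.0, -1.0]]
ft_force: [-0.3, 0.3, 2.7]
finger_gap: 0.0009
t 11.33 now fix [-2.00e-04 -2.51e-01] 0.2322 F fix [-0.3   0.33  2.65] gap 0.0009
clock: 11.75
tool_pos: [0.5872, -0.2467, 0.1754]
tcp_rot: [[0.994, 0.112, -0.002], [0.112, -0.994, 0.001], [-0.002, -0.001, -1.0]]
ft_force: [-0.3, -0.3, 0.1]
finger_gap: 0.0005
t 11.75 now fix [-0.0006 -0.2509] 0.1754 F fix [-0.32 -0.31  0.11] gap 0.0005
clock: 12.17
tool_pos: [0.5878, -0.248, 0.1522]
tcp_rot: [[0.994, 0.111, -0.001], [0.111, -0.994, 0.0], [-0.001, -0.0, -1.0]]
ft_force: [-0.0, -0.7, -0.0]
finger_gap: 0.0005
t 12.17 now fix [-1.000e-04 -2.523e-01] 0.1522 F fix [-0.11 -0.7  -0.  ] gap 0.0005
world [ 0.588 -0.248  0.152] slide [0.0003, -0.0008, 0.0005] turn [-0.0001, 0.0001, -0.0]
```

```bash
python3 -m pendant '[{"slide":[0,0,0.005],"turn":[0,0,0],"grip":-1},{"slide":[0,0,0.01],"turn":[0,0,0],"grip":-1},{"slide":[0,0,0.015],"turn":[0,0,0],"grip":-1},{"slide":[0,0,0.015],"turn":[0,0,0],"grip":-1}]'; python3 plan.py;  python3 -m pendant '[{"slide":[0,0,0.005],"turn":[0,0,0],"grip":-1},{"slide":[0,0,0.01],"turn":[0,0,0],"grip":-1},{"slide":[0,0,0.015],"turn":[0,0,0],"grip":-1},{"slide":[0,0,0.015],"turn":[0,0,0],"grip":-1}]';  python3 plan.py
```

```text
clock: 12.5
tool_pos: [0.5884, -0.2489, 0.1484]
tcp_rot: [[0.994, 0.111, 0.002], [0.111, -0.994, -0.002], [0.002, 0.002, -1.0]]
ft_force: [-1.7, -0.6, 8.6]
finger_gap: 0.0004
t 12.5 now fix [ 0.0004 -0.2532] 0.1484 F fix [-1.76 -0.39  8.59] gap 0.0004
clock: 12.83
tool_pos: [0.5885, -0.2495, 0.1436]
tcp_rot: [[0.994, 0.111, 0.003], [0.111, -0.994, -0.003], [0.003, 0.004, -1.0]]
ft_force: [-3.6, -1.6, 13.1]
finger_gap: 0.0001
t 12.83 now fix [ 0.0004 -0.2539] 0.1436 F fix [-3.73 -1.21 13.06] gap 0.0001
```

```bash
python3 -m pendant '[{"slide":[0,0,0.005],"turn":[0,0,0],"grip":-1},{"slide":[0,0,0.01],"turn":[0,0,0],"grip":-1},{"slide":[0,0,0.015],"turn":[0,0,0],"grip":-1},{"slide":[0,0,0.015],"turn":[0,0,0],"grip":-1}]';  python3 plan.py; python3 -m pendant '[{"slide":[0,0,-0.05],"turn":[0,0,0],"grip":-1},{"slide":[0,0,-0.15],"turn":[0,0,0],"grip":-1},{"slide":[-0.05,-0.1,-0.25],"turn":[0,0,0],"grip":-1},{"slide":[-0.15,-0.2,-0.32],"turn":[0,0,0],"grip":-1},{"slide":[-0.25,-0.3,-0.32],"turn":[0,0,0],"grip":-1}]'; python3 -m pendant '[{"slide":[-0.05,-0.1,0],"turn":[0,0,0],"grip":-1},{"slide":[-0.1,-0.18,0],"turn":[0,0,0],"grip":-1},{"slide":[-0.1,-0.18,0],"turn":[0,0,0],"grip":-1},{"slide":[-0.1,-0.18,0],"turn":[0,0,0],"grip":-1}]'
python3 - <<'E'
from rig import *
from h import *
import pickle
c=read_camera('wrist');t=read_camera('scene');pickle.dump((c,t),open('w4.pkl','wb'))
cv2.imwrite('pics/g.png',np.hstack([cv2.resize(c['color'],None,fx=.8,fy=.8),cv2.resize(t['color'][205:285,205:285],(336,336),interpolation=cv2.INTER_CUBIC)]))
E
```

```text
clock: 13.17
tool_pos: [0.5886, -0.25, 0.1384]
tcp_rot: [[0.994, 0.111, 0.004], [0.111, -0.994, -0.004], [0.003, 0.005, -1.0]]
ft_force: [-5.3, -2.0, 15.9]
finger_gap: 0.0003
t 13.17 now fix [ 0.0005 -0.2544] 0.1384 F fix [-5.44 -1.39 15.93] gap 0.0003
clock: 13.58
tool_pos: [0.5146, -0.1718, 0.2555]
tcp_rot: [[0.994, 0.11, 0.008], [0.11, -0.994, -0.002], [0.007, 0.003, -1.0]]
ft_force: [0.9, 0.1, 0.2]
finger_gap: 0.0005
clock: 13.92
tool_pos: [0.4645, -0.1034, 0.2528]
tcp_rot: [[0.994, 0.113, 0.001], [0.113, -0.994, -0.001], [0.001, 0.001, -1.0]]
ft_force: [0.5, -0.5, 0.8]
finger_gap: 0.0006
```

View pics/g.png

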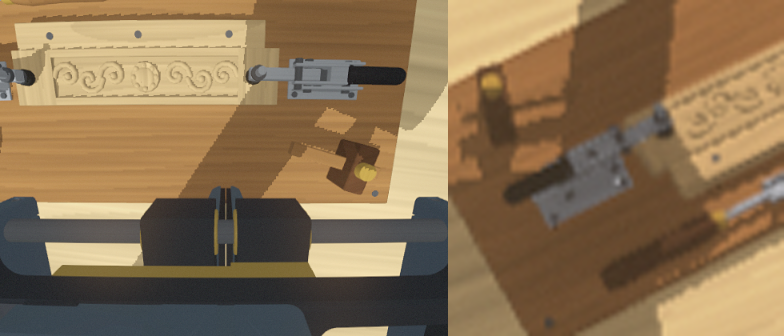

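Both arms are down with pads on the plain ends, and the rail is against the fence. I'll check the right grip (wrist (403,75)–(350,75), scene (510,193)–(567,170)) and the rail.

Run:
```python
from h import *
import pickle
c,t=pickle.load(open('w4.pkl','rb'));F=np.load('fix.npz')
f=lambda X:np.round((X[:2]-F['t'])@F['R'],4)
for a,b in [((403,75),(508,193)),((350,75),(567,170))]:
    X,e=tri(c,(a[0]/.8,a[1]/.8),t,(205+(b[0]-448)/4.2,205+b[1]/4.2));print(f(X),X[2],e)
for u in [(20,105),(277,104),(18,50),(278,47)]: print('rail',f(onz(c,(u[0]/.8,u[1]/.8),.042)))
```

```text
[-0.0004 -0.2794] 0.06942250236206818 0.0007947227171797973
[ 0.0006 -0.2247] 0.06348010513708302 0.004656871641808354
rail [-0.0299  0.1433]
rail [-0.0304 -0.1556]
rail [0.0299 0.1352]
rail [ 0.0301 -0.154 ]
```

The right handle's slope is within noise but ambiguous, so I'll probe its height by touching it again: contact at TCP z ≈ 0.152 means level.

```bash
python3 -m pendant '[{"slide":[0.1,0.18,0],"turn":[0,0,0],"grip":-1},{"slide":[0.1,0.18,0],"turn":[0,0,0],"grip":-1},{"slide":[0.2,0.35,0],"turn":[0,0,0],"grip":-1},{"slide":[0.2,0.35,0],"turn":[0,0,0],"grip":-1},{"slide":[0.2,0.35,0],"turn":[0,0,0],"grip":-1}]';python3 -m pendant '[{"slide":[0.01,0.02,0.06],"turn":[0,0,0],"grip":-1},{"slide":[0.01,0.02,0.12],"turn":[0,0,0],"grip":-1},{"slide":[0.01,0.02,0.18],"turn":[0,0,0],"grip":-1},{"slide":[0.01,0.02,0.18],"turn":[0,0,0],"grip":-1}]'; python3 plan.py 0 -.252 .157
```

```text
clock: 14.43
tool_pos: [0.5649, -0.2418, 0.2507]
tcp_rot: [[0.994, 0.106, 0.004], [0.106, -0.994, -0.004], [0.004, 0.004, -1.0]]
ft_force: [1.0, 0.2, -0.5]
finger_gap: 0.0006
clock: 14.77
tool_pos: [0.5633, -0.2426, 0.1745]
tcp_rot: [[0.994, 0.109, -0.009], [0.109, -0.994, 0.004], [-0.009, -0.005, -1.0]]
ft_force: [-0.8, 0.9, -0.9]
finger_gap: 0.0002
t 14.77 now fix [-0.0238 -0.2442] 0.1745 F fix [-0.66  0.96 -0.93] gap 0.0002
world [ 0.588 -0.248  0.157] slide [0.06, 0.0195, 0.0432] turn [-0.0008, 0.0014, -0.0003]
```

```bash
python3 -m pendant '[{"slide":[0.06,0.02,0],"turn":[0,0,0],"grip":-1},{"slide":[0.06,0.02,0.03],"turn":[0,0,0],"grip":-1},{"slide":[0.06,0.02,0.045],"turn":[0,0,0],"grip":-1},{"slide":[0.06,0.02,0.045],"turn":[0,0,0],"grip":-1}]'; python3 plan.py; for i in 1 2 3 4 5; do python3 -m pendant '[{"slide":[0,0,0.005],"turn":[0,0,0],"grip":-1},{"slide":[0,0,0.005],"turn":[0,0,0],"grip":-1}]' >/dev/null; python3 plan.py; done
```

```text
clock: 15.1
tool_pos: [0.5895, -0.2479, 0.161]
tcp_rot: [[0.994, 0.11, -0.003], [0.11, -0.994, 0.001], [-0.003, -0.001, -1.0]]
ft_force: [0.0, -0.1, 0.2]
finger_gap: 0.0006
t 15.1 now fix [ 0.0016 -0.2524] 0.161 F fix [ 0.   -0.15  0.18] gap 0.0006
t 15.27 now fix [ 0.0019 -0.2523] 0.1605 F fix [ 0.08 -0.88  0.31] gap 0.0005
t 15.43 now fix [ 0.002  -0.2522] 0.1584 F fix [0.25 0.23 0.26] gap 0.0002
t 15.6 now fix [ 0.002  -0.2522] 0.1561 F fix [-1.21 -0.82  0.43] gap 0.0007
t 15.77 now fix [ 0.002  -0.2521] 0.1538 F fix [-0.51 -0.3   0.33] gap 0.0002
t 15.93 now fix [ 0.0022 -0.2522] 0.1518 F fix [0.37 0.56 1.15] gap 0.0004
```

Contact comes at z ≈ 0.152, exactly the height of a level grip. The handle is locked, and the force beyond that point was only elastic give. Retreat clear, take a last look, and hand in.

```bash
python3 -m pendant '[{"slide":[0,0,-0.08],"turn":[0,0,0],"grip":-1},{"slide":[0,0,-0.16],"turn":[0,0,0],"grip":-1},{"slide":[-0.05,-0.1,-0.25],"turn":[0,0,0],"grip":-1},{"slide":[-0.15,-0.2,-0.3],"turn":[0,0,0],"grip":-1},{"slide":[-0.25,-0.3,-0.3],"turn":[0,0,0],"grip":-1}]'; python3 -m pendant '[{"slide":[-0.1,-0.1,0],"turn":[0,0,0],"grip":-1},{"slide":[-0.12,-0.15,0],"turn":[0,0,0],"grip":-1},{"slide":[-0.12,-0.15,0],"turn":[0,0,0],"grip":-1},{"slide":[-0.12,-0.15,0],"turn":[0,0,0],"grip":-1}]'
python3 - <<'E'
from rig import *
from h import *
t=read_camera('scene')
cv2.imwrite('pics/i.png',cv2.resize(t['color'][160:295,185:375],None,fx=4.2,fy=4.2,interpolation=cv2.INTER_CUBIC))
E
```

```text
clock: 16.35
tool_pos: [0.5133, -0.1684, 0.2679]
tcp_rot: [[0.994, 0.11, 0.006], [0.11, -0.994, -0.002], [0.006, 0.003, -1.0]]
ft_force: [-0.0, 0.2, 1.0]
finger_gap: 0.0004
clock: 16.68
tool_pos: [0.4571, -0.1133, 0.2658]
tcp_rot: [[0.994, 0.112, 0.001], [0.112, -0.994, -0.001], [0.001, 0.001, -1.0]]
ft_force: [0.8, -0.1, -0.4]
finger_gap: 0.0003
```

View pics/i.png

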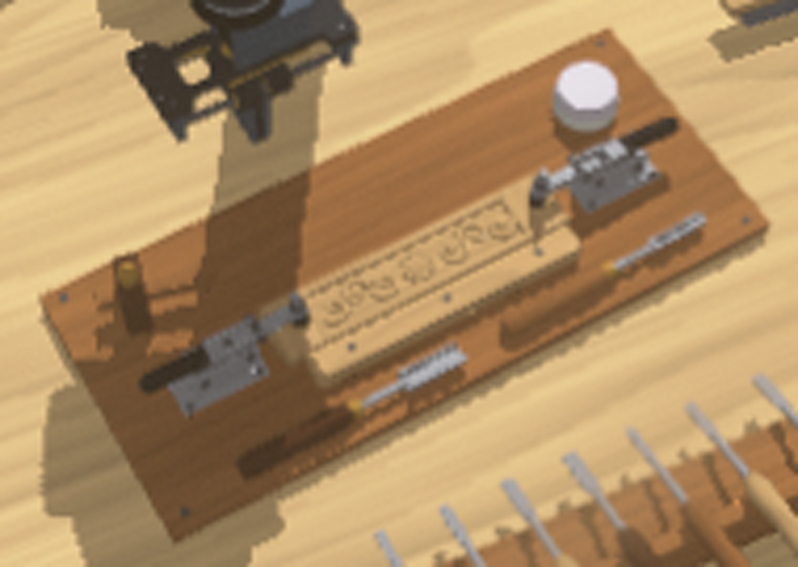

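The rail is snug against the fence and both clamps are down, with pads at (540,190) and (297,310). The tin (586,95), the gauge (128,275) and the gouges are where they were at the start.

```bash
python3 -c "
from rig import *
print(sign_off())"
```

```text
the job is handed in; nothing more can be done
None
```

I tipped the rail onto its back with the open fingers, pushed it flush against the fence, pressed both clamp handles down, and handed the job in at about 17 s. No verdict came back.

**Last checks:**
- **Rail position:** its front and back edges measured at fixture x of about -30 mm and +30 mm at both ends. It is about 6 mm right of centre, within the 16 mm allowed, and lies carved face up.
- **Clamps:** both pads rest on the plain ends in the last picture.
- **Bystanders:** the tin, gauge and gouges looked unmoved in the last picture. The mallet and brush were outside it, so I did not re-check them, but the arm did not go near them.

**What disagreed or was not measured:**
- **Handle levels:** from the images, the left handle read about 4° below level and the right about 6° above; the limit is 4.6°. Those readings are only good to about 4°.
- **Right handle:** I touched it again and met it at the height of a level grip, so I took it as fully down.
- **Left handle:** I did not touch it again. Its force and depth while pressing matched the right one.
- **Pressing depth:** on both grips the tool sank about 11–14 mm past the expected stop, at 16–17 N. On the right, contact was back at the level height afterwards, so I took that as springy give.
- **Pad force:** there was no way to measure it directly.

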